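# Turn the seedling turntable one hole to the grow lamp and lock it

## Task

Turn the seedlings on the tilted turntable: pull out the sprung index pin by its black knob, swing the arm just one hole towards the side of the bench where the grow lamp stands, and let the pin spring fully home in that hole. Then spin the knurled lock ring clockwise down its spindle until it sits on the hub. Leave the other things on the bench where they are.

Things in the scene. Friction and masses are not known exactly. Their poses are not given: they have to be found in the camera images.
- stand: the grey foot of the tilted turntable, 210 x 190 mm, 12 mm thick, screwed to the bench (it does not move). Origin on the bench under the pivot; z up; its x axis points away from the side towards which the turntable leans (towards the far side of the bench, give or take 0.3 rad).
- pivot (a point): point on the turntable's turning axis in the upper face of the aluminium hole plate, 110 mm above the bench. z: the turning axis, pointing up and leaning 32 degrees (0.5585 rad) from vertical towards the robot's side; x: up the slope, to the far side. Heights 'over the plate' are measured along this z.
- knob_center (a point): centre of the sprung index pin's black knob: a cylinder 26 mm wide, 20 mm high on an 11 mm stem, centre 36 mm over the plate when home, 105 mm from the turning axis, at the lower, robot-side end of the turntable's arm; turn by it too. z: pull direction, along the turning axis. The arm below is 34 mm wide, its top 12 mm over the plate, with a 20 mm wide bush up to 19 mm.
- pin (a joint): how far the pin is pulled out, m: 0 home, at most 0.018. A spring pushes it home with 4 N, 9.4 N at 18 mm. The 8 mm round-nosed tip reaches 9 mm below the plate's face: pull at least 10 mm to clear a hole. Released over a hole (within about 2 mm) it springs home; between holes it rides on the plate.
- rotor (a joint): angle of the turntable (grey disc, arm with the pin, four 50 mm pots of seedlings at the back) against the hole plate, rad, positive anticlockwise seen from above. Starts at 0, pin in the middle one of five holes at -1.047, -0.524, 0, 0.524, 1.047. Negative brings the arm and knob to the left (+y). Friction 0.14 N m.
- hole_left (a point): mouth centre of the 10.6 mm hole next to the start hole on the left (+y), 105 mm from the turning axis, in the upper face of the plate (height 0), which is clamped, turned up to 0.28 rad either way. When the pin is home in it the knob centre stands 36 mm over this point along the turning axis.
- hole_right (a point): the same for the next hole on the right (-y).
- ring_center (a point): centre of the knurled steel lock ring: 44 mm wide, 18 mm high, on the 15 mm threaded spindle on the turning axis; z along the spindle. Seated on the hub its centre is 35 mm over the plate. Spindle top 66 mm over the plate, top of the grey disc 12 mm, top of the hub (38 mm wide) 26 mm.
- ring_gap (a joint): gap between the lock ring's underside and the hub, m: 0 seated; starts at 0.006 to 0.010, at most 0.014. Coarse thread: clockwise seen from above lowers the ring 20 mm per full turn (3.18 mm per rad). It stays where it is left, turns with 0.05 N m and stops hard at 0.
- lamp_foot (a point): centre of the underside of the white grow lamp's round foot (110 mm diameter); lamp 214 mm tall, with a 150 mm long white bar head along x. It stands fixed either left (+y) or right (-y) of the turntable; a metal watering can (120 mm diameter, about 175 mm tall) stands on the other side.
- pot_a: bystander: empty terracotta pot, 72 mm wide, 62 mm high; origin under its centre.
- pot_b: bystander: empty terracotta pot, 90 mm wide, 78 mm high; origin under its centre.
- jar: bystander: glass jar with steel cap, 60 mm wide, 85 mm high; origin under its centre.
- trowel: bystander: hand trowel lying flat, about 280 mm long, wooden handle to its -x; origin on the bench at its neck.
- labels: bystander: small open plywood box of white plant labels, 100 x 75 mm, 50 mm high (labels to 62 mm); origin under its centre.
- dibber: bystander: wooden dibber with steel point, lying, 200 mm long, 28 mm thick; origin on the bench near its middle.
- saucer: bystander: terracotta saucer, 120 mm wide, 20 mm high; origin under its centre.
There are look-alikes about, which are no part of the job. Leave any turquoise look-alike of the part that bears lamp_foot alone.

How it is judged:
On the way, in this order (a step that is already met when the one before it is completed fails the run):
1. the pin is fully home in the next hole on the lamp's side (value of joint pin below 0.0025 m and ((y of lamp_foot in the frame of stand above 0 m and value of joint rotor between -0.5736 and -0.4736 rad) or (not (y of lamp_foot in the frame of stand above 0 m) and value of joint rotor between 0.4736 and 0.5736 rad))), for 0.2 s.
2. the lock ring is down on the hub (value of joint ring_gap below 0.0015 m), for 0.2 s.
At the end, for the whole second after the job is handed in: The pin is home (pulled out less than 2.5 mm) in the hole next to the start hole on the lamp's side (turntable angle within 0.05 rad of that hole's), the lock ring is within 1.5 mm of the hub, and the turntable is at rest (all of step 1 and value of joint ring_gap below 0.0015 m and velocity of joint rotor between -0.05 and 0.05 rad/s); the robot touches nothing.
It fails at once if a loose bystander (pots, jar, trowel, label box, dibber, saucer) is moved by more than 30 mm (distance of any of pot_a, pot_b, jar, trowel, labels, dibber, saucer from where it was at the start of the episode above 0.03 m).
It also fails if it takes over 54 s, if anything falls off the work surface, if the arm or the gripper's body presses on something with over 40 N, if the wrist force passes 120 N, or if a joint passes its speed limit or range.

## Robot

A 6-joint arm with a two-finger parallel gripper is mounted at the origin on the work surface. World frame = base frame: x ahead of the robot, y to its left, z up, the work surface at z = 0. Lengths are in m, angles in rad, forces in N, time in s.
With the tool pointing down it reaches from about 0.35 to 0.975 m from the base axis. Payload 4.9 kg.
Tool frame: the origin (TCP) lies at the very end of the fingers, on their centre line; the grasp point (between the pads) lies 19 mm behind it; z points along the fingers, y is the direction in which the jaws open and shut (so a half turn about z gives the same grasp; the last joint's range is limited). The gripper opens to 85 mm and grips with 20 to 120 N. Pads are 22 mm wide; open, the fingers measure 114 mm over their backs; the gripper's body (76 mm by 85 mm) begins 54 mm behind the grasp point. The pads swing forward as they close: fully open they stand 13 mm farther back than shut.
Start: joints at [1.083, 0.053, 1.613, -0, 1.476, -0.119], TCP at [0.225, 0.583, 0.231] pointing down, gripper open.
Joint ranges: [-3.01, 3.01], [-1.01, 2.22], [0.06, 2.58], [-1.02, 4.17], [0.09, 2.62], [-3.14, 3.14]. Speed limits (rad/s): [2.57, 2.57, 3.14, 3.14, 3.14, 3.14].

## Interface

Orientations are given as a rotation vector (axis times angle).
In Python, from station import ctrl gives the robot as it stands.
- The arm moves only by the tool step_arm, never from a script. Its argument "moves" is a list of rows, each a list of 5 numbers: the opening, from 0 (shut) to 1 (fully open), then the shift along the world's x, y, z in m, then the turn about the world's z in degrees. A call has 1 to 20 rows; each row shifts and turns the pose as measured when the row begins; what a row does not reach is not made up. A row lasts 1/8 s, in which the tool goes at most 62.5 mm and 10.7 degrees, less where a joint would pass 70% of its speed; a pose out of reach is approached as far as the arm can. A call is refused whole if a number of a shift passes 0.0625 or a number of a turn 10.7, either way. A call with a gripper value outside its range is refused whole. The fingers move at their own pace and stop on an object; "newtons" is the grip in N (left out, the last holds). Time passes only in rows, so rows that do not move let the fingers close. It gives the time, the measured TCP pose, the force and the opening at its end, in the units of the state.
- ctrl.get_obs(): the state, without advancing time (a new reading comes with each control period).
- ctrl.get_image(name): name is "side" or "top"; returns a dict with "color" (384x512x3 uint8, red, green, blue), "camera_matrix" (3x3 intrinsics, pixels), "k1" (the pictures are not rectified: a ray, as slopes to the right and down, at radius r is drawn at 1 + k1 r^2 times it, then the intrinsics apply), "R" (3x3) and "t" (3): a world point X has camera coordinates R X + t. Camera axes: x right, y down, z forward; pixel columns grow to the right and rows downward; lengths in m; the calibration is good to about 2 mm. A picture is of the moment at which its call begins. There is no depth.
- ctrl.finish_job(): hands the job in, once; it reports no verdict.
Trained networks look in a picture, given as the dict that the camera call returned (one of the last four; its "shot" number tells which), for a name from the list of things; names that differ only in an ending like _2 or _b are one class to them, and where a whole thing is asked for, a point or a joint stands for the part that bears it (a point fixed in the world has none). Each returns a list of dicts, best first, with "p" (0 to 1); they miss things now and then, are a little off and sometimes report something else, mostly with a low value. They report only what shows in the picture. A call takes as long as a camera call. They do not tell look-alikes from the thing itself.
- ctrl.spot_in(picture, query): "bbox" ([left, top, right, bottom] in pixels, round what is visible of it).
The state is a dict: "t": time; "q": joint angles; "dq": joint speeds; "effort": joint torques, N m; "tool_pos": TCP position; "tool_rot": TCP orientation; "contact_force": force on the tool from outside, world axes, zero at the start; "wrist_torque": the same for the moment, N m; "opening": finger opening in m.
Only numpy, scipy, OpenCV 4.12 (cv2) and the standard library are available. Lean on these libraries where they do the work, as an engineer would, in place of code of your own. Each camera call takes 0.05 s, during which the arm holds its last target.

## Working session

There is one attempt and no reset: what is moved stays moved. The work goes in short steps, Python scripts to look and compute and a tool call to move; the robot and the scene stay as the last step left them, time stands still between calls to the robot, and variables do not carry over. Pictures are saved under pics/ and viewed, and the job is handed in when it is done.

Besides the shell and the picture viewer there is one more tool, called after "Emit:" by a JSON object that holds its "fn" and its "kwargs". step_arm: Moves the arm, as the interface text tells. Its arguments: {"type":"object","properties":{"moves":{"type":"array","items":{"type":"array","items":{"type":"number"}}},"newtons":{"type":"number"}},"required":["moves"]}

```bash
ls; mkdir -p pics; cat > h.py <<'E'
import numpy as np, cv2
from station import ctrl
def save(im,name,scale=1.0,crop=None):
    c=im["color"][:,:,::-1]
    if crop: c=c[crop[1]:crop[3],crop[0]:crop[2]]
    c=cv2.resize(c,None,fx=scale,fy=scale,interpolation=cv2.INTER_CUBIC)
    cv2.imwrite("pics/"+name,c)
def proj(im,X):
    X=np.atleast_2d(X); c=X@np.array(im["R"]).T+np.array(im["t"])
    s=c[:,:2]/c[:,2:]; r2=(s**2).sum(1,keepdims=True); s=s*(1+im["k1"]*r2)
    K=np.array(im["camera_matrix"]); return s@K[:2,:2].T+K[:2,2]
def ray(im,p):
    K=np.array(im["camera_matrix"]); d=np.linalg.solve(K[:2,:2],np.array(p,float)-K[:2,2]); s=d.copy()
    for _ in range(30): s=d/(1+im["k1"]*(s@s))
    R=np.array(im["R"]);t=np.array(im["t"]); v=R.T@np.r_[s,1]; return -R.T@t, v/np.linalg.norm(v)
def atz(im,p,z):
    o,v=ray(im,p); return o+v*(z-o[2])/v[2]
def tri(rays):
    A=np.zeros((3,3));b=np.zeros(3)
    for o,v in rays:
        P=np.eye(3)-np.outer(v,v);A+=P;b+=P@o
    x=np.linalg.solve(A,b); return x,[np.linalg.norm((np.eye(3)-np.outer(v,v))@(x-o)) for o,v in rays]
E
python3 - <<'E'
from h import *
o=ctrl.get_obs();print({k:np.round(v,3).tolist() for k,v in o.items()})
for n in ("side","top"):
    im=ctrl.get_image(n); save(im,n+"0.png",1.5)
    print(n,np.round(-np.array(im["R"]).T@im["t"],3),im["k1"],im["camera_matrix"][0][0], np.round(im["R"],2).tolist())
    for q in ["stand","pivot","knob_center","ring_center","lamp_foot","hole_left","hole_right","pot_a","jar","trowel","labels","dibber","saucer","rotor"]:
        try: print(q,[(np.round(d["bbox"]).tolist(),round(d["p"],2)) for d in ctrl.spot_in(im,q)][:4])
        except Exception as e: print(q,e)
E
```

```text
pics
{'t': 0.0, 'q': [1.083, 0.053, 1.614, 0.0, 1.476, -0.119], 'dq': [0.002, -0.002, -0.002, 0.002, 0.002, 0.0], 'effort': [-0.001, -39.368, -37.017, -0.0, 0.007, 0.0], 'tool_pos': [0.225, 0.582, 0.23], 'tool_rot': [-0.576, -3.088, 0.003], 'contact_force': [-0.278, -0.129, 0.2], 'wrist_torque': [-0.012, 0.055, 0.005], 'opening': 0.085}
side [ 0.154 -0.622  0.972] -0.018261747178296667 360.5216293069504 [[0.86, -0.51, -0.01], [-0.4, -0.65, -0.64], [0.32, 0.56, -0.77]]
stand [([148.0, 132.0, 180.0, 171.0], 0.71), ([235.0, 107.0, 309.0, 209.0], 0.65), ([196.0, 150.0, 226.0, 175.0], 0.55)]
pivot [([236.0, 111.0, 311.0, 199.0], 0.75)]
knob_center [([238.0, 180.0, 242.0, 185.0], 0.38)]
ring_center [([258.0, 149.0, 273.0, 165.0], 0.67)]
lamp_foot [([184.0, 83.0, 226.0, 145.0], 0.96), ([137.0, 144.0, 186.0, 214.0], 0.75)]
hole_left [([235.0, 110.0, 312.0, 200.0], 0.94), ([217.0, 209.0, 254.0, 239.0], 0.73), ([196.0, 150.0, 225.0, 174.0], 0.24)]
hole_right [([239.0, 106.0, 310.0, 201.0], 0.78)]
pot_a [([279.0, 207.0, 309.0, 244.0], 0.85), ([226.0, 134.0, 248.0, 157.0], 0.7), ([255.0, 149.0, 
[... 533 characters left out ...]
, 0.75), ([225.0, 143.0, 243.0, 167.0], 0.49)]
lamp_foot [([173.0, 228.0, 215.0, 294.0], 0.92), ([92.0, 134.0, 144.0, 192.0], 0.83)]
hole_left [([180.0, 100.0, 287.0, 189.0], 0.91), ([231.0, 180.0, 240.0, 191.0], 0.57)]
hole_right [([181.0, 98.0, 286.0, 188.0], 0.81)]
pot_a [([291.0, 148.0, 321.0, 182.0], 0.78), ([157.0, 141.0, 180.0, 167.0], 0.62)]
jar [([167.0, 114.0, 188.0, 139.0], 0.77), ([256.0, 195.0, 288.0, 234.0], 0.4)]
trowel [([389.0, 191.0, 411.0, 276.0], 0.59)]
labels []
dibber [([102.0, 210.0, 146.0, 261.0], 0.88), ([230.0, 182.0, 240.0, 191.0], 0.25)]
saucer [([156.0, 178.0, 192.0, 214.0], 0.86), ([225.0, 146.0, 243.0, 159.0], 0.67)]
rotor [([180.0, 100.0, 286.0, 189.0], 0.62)]
```

View pics/side0.png

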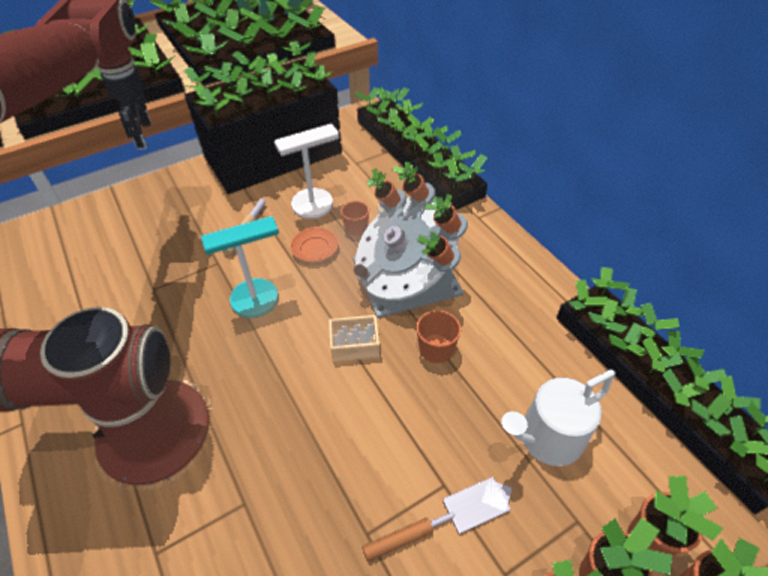

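View pics/top0.png

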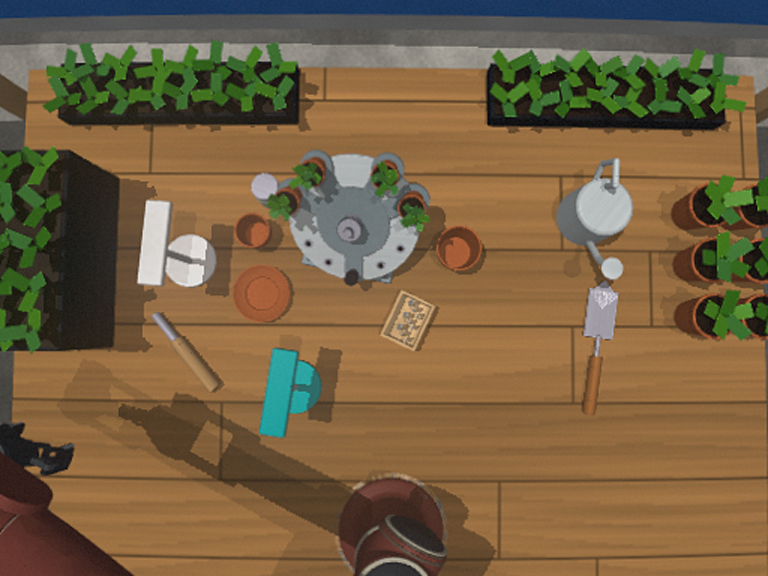

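```bash
python3 - <<'E'
from h import *
im=ctrl.get_image("side"); save(im,"side1.png",6,(205,100,325,200))
im=ctrl.get_image("top"); save(im,"top1.png",6,(170,95,300,195)); save(im,"top2.png",4,(80,120,230,300))
E
```

```text
(no output)
```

View pics/side1.png

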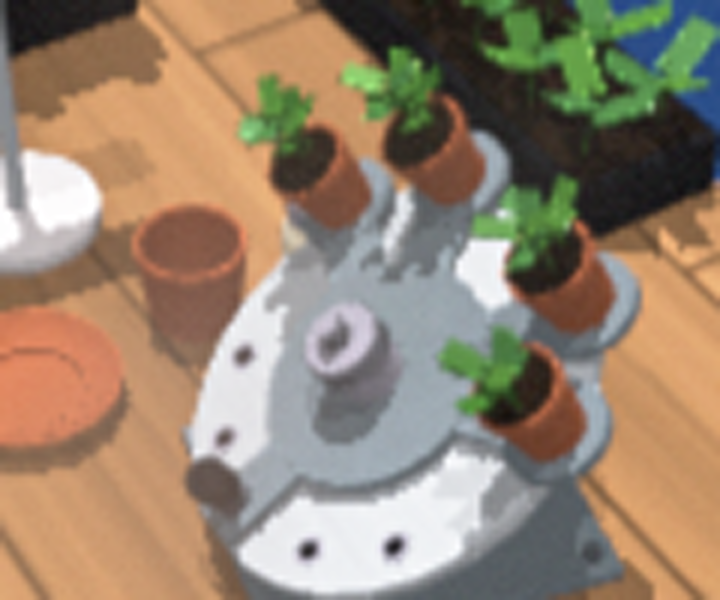

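View pics/top1.png

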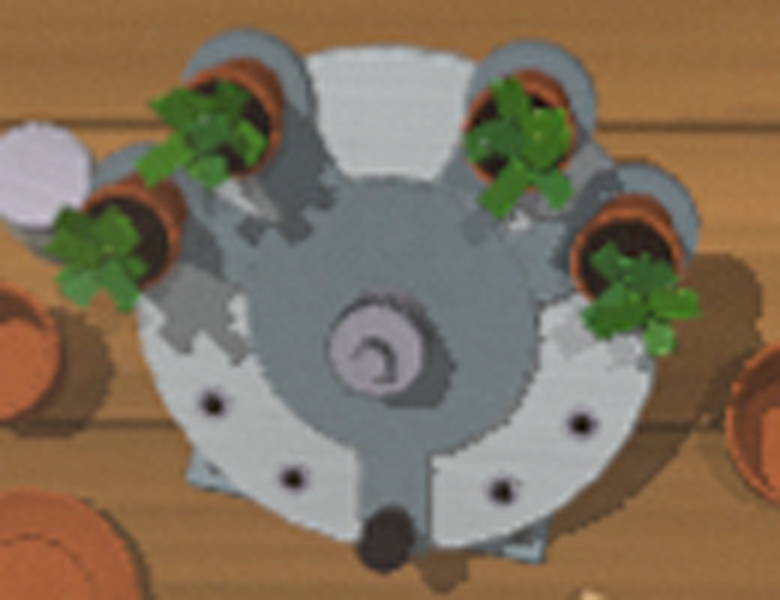

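The left side has the white lamp, seen at about (125,173) in the top view and (205,115) in the side view. A turquoise look-alike stands at about (195,260) top and (162,180) side, and the watering can is on the right. So the lamp is on +y and I go to rotor −0.524. Candidates for the pieces I touch:
- **Knob:** only the dark cylinder at the arm's lower end, top (234,185).
- **Ring:** only the pale cylinder at (233,152). The jar cap at (176,124) looks like it but stands beside the turntable.

Next I fit the geometry.

```bash
cat > fit.py <<'E'
from h import *
from scipy.optimize import least_squares
L=0.5585
def frame(px,py,psi):
    r=np.array([np.cos(psi),np.sin(psi),0]); z=np.array([0,0,1.])
    zp=np.cos(L)*z-np.sin(L)*r; xp=np.cos(L)*r+np.sin(L)*z; yp=np.cross(zp,xp)
    return np.array([px,py,.11]),np.c_[xp,yp,zp]
def cyl(px,py,psi,a,h,r=.105):
    p,R=frame(px,py,psi); return p+R@np.array([r*np.cos(np.pi+a),r*np.sin(np.pi+a),h])
E
cat > f0.py <<'E'
from fit import *
s=ctrl.get_image("side");t=ctrl.get_image("top")
T=np.array([[213,405],[292,479],[502,492],[581,425]])/6+[170,95]-.4
S=np.array([[243,355],[224,437],[308,549],[394,546]])/6+[205,100]-.4
A=np.array([-1.047,-.524,.524,1.047])
Tk=np.array([387,538])/6+[170,95]-.4;Sk=np.array([213,487])/6+[205,100]-.4
def res(v):
    px,py,psi,phi=v[:4]
    H=np.array([cyl(px,py,psi,a+phi,0) for a in A]);k=cyl(px,py,psi,phi,.038)
    # per-camera pixel offsets (v[4:8]), regularised ~1px
    return np.r_[(proj(t,H)-T+v[4:6]).ravel(),(proj(s,H)-S+v[6:8]).ravel(),.5*(proj(t,k)-Tk+v[4:6]).ravel(),.5*(proj(s,k)-Sk+v[6:8]).ravel(),v[4:8]*.8]
r=least_squares(res,[.7,.05,0,0,0,0,0,0]);print(np.round(r.x,4));print(np.round(r.fun,2))
v=r.x
print("knob",cyl(*v[:3],v[3],.036),"target",cyl(*v[:3],v[3]-.524,.036))
for h in (.05,.053,.056): # ring top centre
    q=cyl(*v[:3],0,h,0); print("ringtop",h,(proj(t,q)+v[4:6]-[170,95])*6,(proj(s,q)+v[6:8]-[205,100])*6)
print("lampfoot",atz(t,[127,174],0.01),atz(s,[208,136],.01))
print("teal",atz(t,[205,258],0.01))
np.save("v.npy",v)
# tool check
o=ctrl.get_obs();print(proj(t,o["tool_pos"]),proj(s,o["tool_pos"]))
E
python3 f0.py
```

```text
[ 0.621   0.0754 -0.2125  0.1773  0.3927 -0.3065 -0.5229 -0.2427]
[ 0.02 -0.09  0.04  0.06 -0.11 -0.06 -0.1  -0.01  0.02 -0.01  0.06  0.15
  0.15  0.25  0.19  0.04 -0.22  0.58 -0.2  -0.55  0.31 -0.25 -0.42 -0.19]
knob [0.5127498  0.07980725 0.085761  ] target [0.52799707 0.1319622  0.08819956]
ringtop 0.05 [[374.29256147 350.86708525]] [[337.42443413 335.69161276]]
ringtop 0.053 [[373.2120649 353.3216082]] [[334.65342084 333.0002495 ]]
ringtop 0.056 [[372.12633623 355.7881025 ]] [[331.87159502 330.29841435]]
lampfoot [0.55256641 0.41715946 0.01      ] [0.54913746 0.41327558 0.01      ]
teal [0.29438    0.16901555 0.01      ]
[[ 32.49710874 291.85788102]] [[97.22775117 93.60281642]]
```

The fit is tight, with residuals around 0.2 px. The lamp foot is at (0.55, 0.415), which is +y of the stand. The knob centre is at (0.513, 0.080, 0.086) and the target at (0.528, 0.132, 0.088). I raise the arm and go over the knob.

Emit:
{"fn": "step_arm", "kwargs": {"moves": [[1,0,0,0.05,0],[1,0,0,0.04,0],[0.6,0.029,-0.05,0,1],[0.6,0.029,-0.05,0,1],[0.6,0.029,-0.05,0,1],[0.6,0.029,-0.05,0,1],[0.6,0.029,-0.05,0,1],[0.6,0.029,-0.05,0,1],[0.6,0.029,-0.05,0,1],[0.6,0.029,-0.05,0,1],[0.6,0.029,-0.05,0,1],[0.6,0.029,-0.05,0,0],[0.6,0,0,0,0]], "newtons": 30}}

```text
t: 3.32
tool_pos: [0.5207, 0.0657, 0.3251]
tool_rot: [0.319, 3.118, 0.003]
contact_force: [0.4, 0.5, -0.4]
opening: 0.0515
```

Emit:
{"fn": "step_arm", "kwargs": {"moves": [[0.6,-0.008,0.014,-0.05,0],[0.6,0,0,-0.05,0],[0.6,0,0,-0.05,0],[0.6,0,0,-0.03,0],[0.6,0,0,0,0]]}}

```text
t: 3.95
tool_pos: [0.5108, 0.0833, 0.1426]
tool_rot: [0.315, 3.114, 0.007]
contact_force: [0.5, -0.1, -0.3]
opening: 0.0513
```

```bash
cat > look.py <<'E'
import sys
from fit import *
n=sys.argv[1]
s=ctrl.get_image("side");t=ctrl.get_image("top")
save(s,"s%s.png"%n,6,(205,100,325,200));save(t,"t%s.png"%n,6,(170,95,300,195))
a=cv2.imread("pics/s%s.png"%n);b=cv2.imread("pics/t%s.png"%n)
b=cv2.resize(b,(720,554));cv2.imwrite("pics/b%s.png"%n,cv2.resize(np.vstack([a,b]),None,fx=.52,fy=.52))
o=ctrl.get_obs();print({k:np.round(v,4).tolist() for k,v in o.items() if k in("t","tool_pos","tool_rot","contact_force","opening","q")})
E
python3 look.py 2
```

```text
{'t': 4.05, 'q': [0.0157, -0.1454, 1.9497, 0.0032, 1.3192, -1.3539], 'tool_pos': [0.5132, 0.0831, 0.1462], 'tool_rot': [0.315, 3.1081, 0.0081], 'contact_force': [0.0917, -0.7948, 0.5961], 'opening': 0.0513}
```

View pics/s2.png

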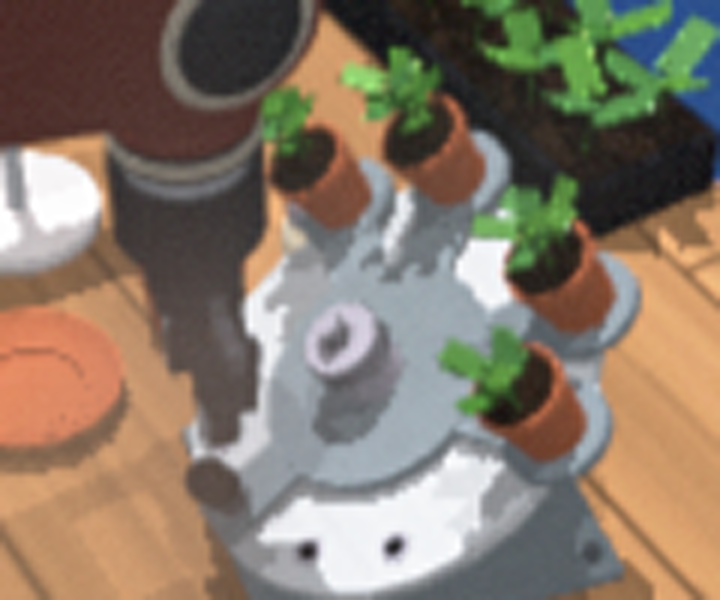

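View pics/t2.png

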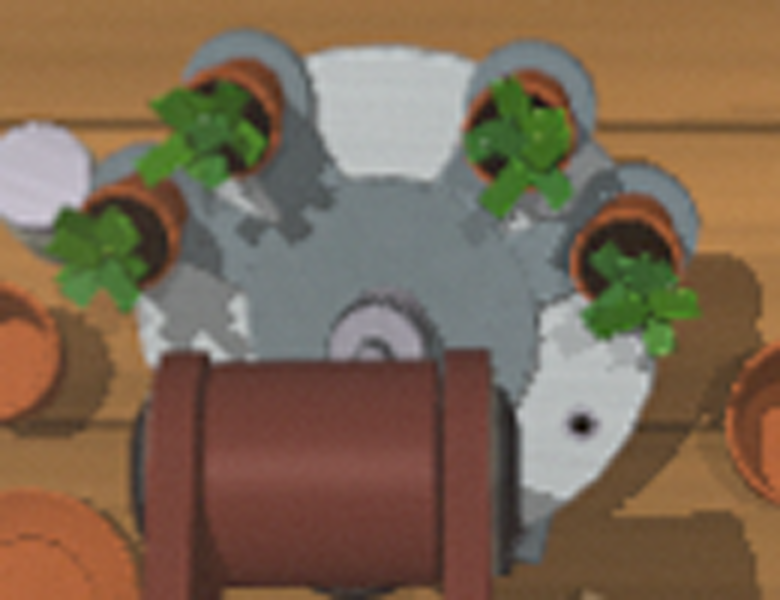

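The gripper is right over the knob, which sits at (215,485) in the crop, with the jaws across the slope. I descend and grip.

Emit:
{"fn": "step_arm", "kwargs": {"moves": [[0.6,0,-0.002,-0.04,0],[0.6,0,0,-0.025,0],[0.6,0,0,-0.008,0],[0.6,0,0,0,0]]}}

```text
t: 4.55
tool_pos: [0.5208, 0.0823, 0.0829]
tool_rot: [0.311, 3.089, 0.012]
contact_force: [-0.1, 0.3, 0.2]
opening: 0.0509
```

```bash
python3 look.py 3
```

```text
{'t': 4.65, 'q': [0.0136, -0.0647, 1.9884, 0.0037, 1.1792, -1.3579], 'tool_pos': [0.5214, 0.0823, 0.0836], 'tool_rot': [0.3109, 3.0879, 0.0121], 'contact_force': [-0.989, 0.0016, -0.1271], 'opening': 0.0513}
```

View pics/s3.png

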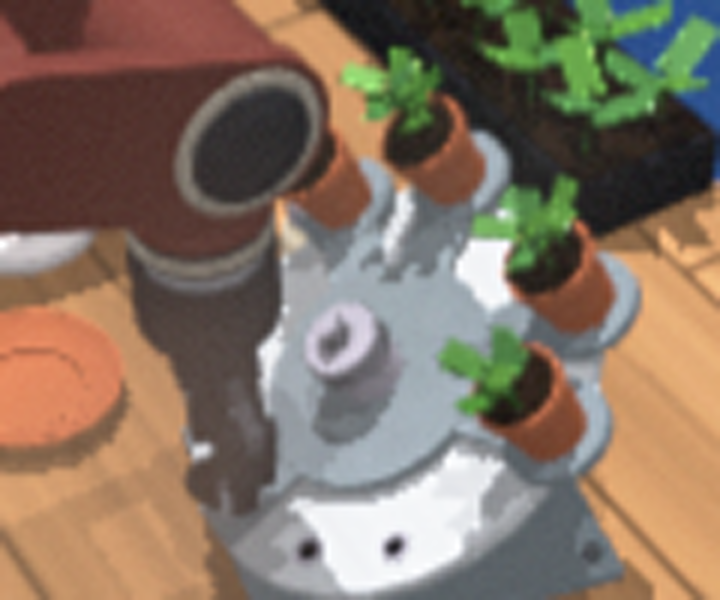

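The arm drifted 8 mm in x and tilted about 2° while moving fast, so I correct it with gentler rows.

Emit:
{"fn": "step_arm", "kwargs": {"moves": [[0.6,-0.004,-0.001,-0.003,0],[0.6,-0.004,-0.001,-0.003,0],[0.6,-0.001,0,-0.003,0],[0.6,0,0,-0.002,0],[0.6,0,0,0,0]]}}

```text
t: 5.28
tool_pos: [0.5129, 0.0801, 0.0742]
tool_rot: [0.311, 3.084, 0.013]
contact_force: [1.2, -0.4, -0.3]
opening: 0.0514
```

```bash
python3 look.py 4; python3 - <<'E'
from h import *
from scipy.spatial.transform import Rotation as R
print(R.from_rotvec(ctrl.get_obs()["tool_rot"]).as_matrix().round(3))
E
```

```text
{'t': 5.375, 'q': [0.0096, -0.0755, 2.0159, 0.0039, 1.1587, -1.362], 'tool_pos': [0.5131, 0.0801, 0.0744], 'tool_rot': [0.3106, 3.0841, 0.0128], 'contact_force': [0.3608, -0.0713, -0.4611], 'opening': 0.0512}
[[-0.979  0.199  0.043]
 [ 0.199  0.98   0.004]
 [-0.041  0.012 -0.999]]
```

View pics/s4.png

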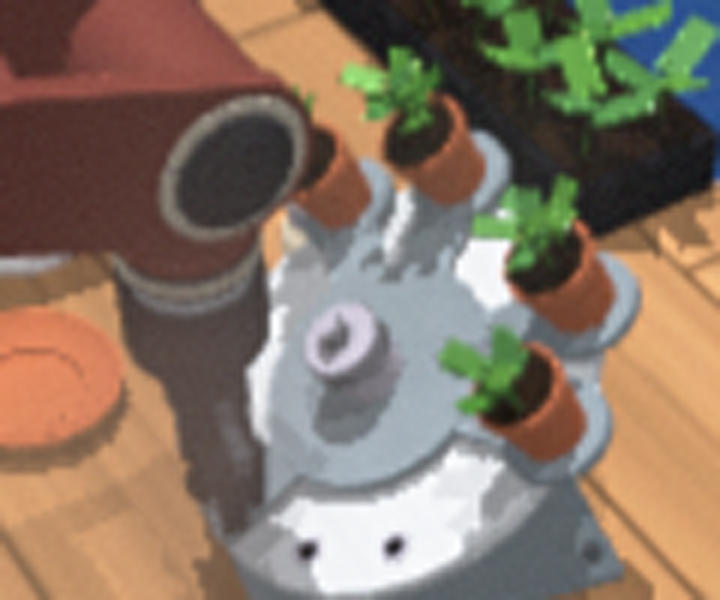

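Emit:
{"fn": "step_arm", "kwargs": {"moves": [[0.6,0,0,-0.003,0],[0,0,0,0,0],[0,0,0,0,0],[0,0,0,0,0],[0,0,0,0,0],[0,0,0,0,0]], "newtons": 40}}

```text
t: 6.12
tool_pos: [0.5134, 0.0802, 0.0716]
tool_rot: [0.311, 3.084, 0.013]
contact_force: [-0.0, 1.0, 0.9]
opening: 0.0243
```

Gripped. I now pull along the axis (−0.518, 0.112, 0.848).

Emit:
{"fn": "step_arm", "kwargs": {"moves": [[0,-0.0016,0.0003,0.0026,0],[0,-0.0016,0.0003,0.0026,0],[0,-0.0016,0.0003,0.0026,0],[0,-0.0016,0.0003,0.0026,0],[0,-0.0016,0.0003,0.0026,0],[0,0,0,0,0]]}}

```text
t: 6.88
tool_pos: [0.5059, 0.0817, 0.0838]
tool_rot: [0.31, 3.079, 0.014]
contact_force: [5.8, 0.8, -6.9]
opening: 0.0245
```

```bash
python3 look.py 5
```

```text
{'t': 6.975, 'q': [0.0129, -0.109, 2.0297, 0.0039, 1.1734, -1.3583], 'tool_pos': [0.506, 0.0817, 0.0837], 'tool_rot': [0.3106, 3.0791, 0.0138], 'contact_force': [5.3099, 0.1365, -6.7826], 'opening': 0.0245}
```

View pics/s5.png

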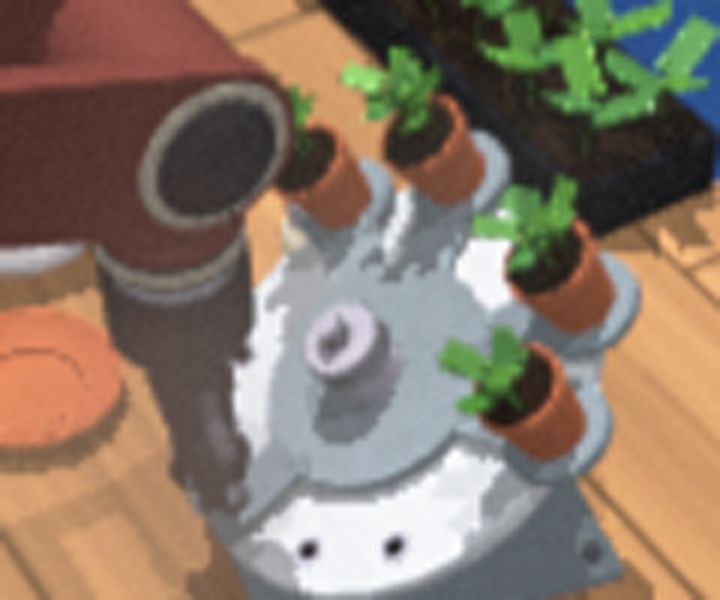

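The pull is 14.4 mm with about 8.5 N along the axis, which matches the spring. I work out the arc next.

```bash
python3 - <<'E'
from fit import *
v=np.load("v.npy")
o=ctrl.get_obs()["tool_pos"]
k0=cyl(*v[:3],v[3],.0504)
P=np.array([cyl(*v[:3],v[3]-a,.0504)-k0 for a in np.linspace(0,.524,9)])
print(np.round(P+o,4));print(np.round(np.diff(P,axis=0),4))
E
```

```text
[[0.506  0.0817 0.0837]
 [0.5066 0.0886 0.0832]
 [0.5076 0.0954 0.0829]
 [0.509  0.1021 0.0828]
 [0.5107 0.1087 0.083 ]
 [0.5128 0.1153 0.0835]
 [0.5153 0.1217 0.0841]
 [0.5181 0.1279 0.085 ]
 [0.5213 0.1339 0.0861]]
[[ 0.0006  0.0068 -0.0005]
 [ 0.001   0.0068 -0.0003]
 [ 0.0014  0.0067 -0.    ]
 [ 0.0017  0.0066  0.0002]
 [ 0.0021  0.0065  0.0004]
 [ 0.0025  0.0064  0.0007]
 [ 0.0028  0.0062  0.0009]
 [ 0.0031  0.006   0.0011]]
```

Emit:
{"fn": "step_arm", "kwargs": {"moves": [[0,0.0006,0.0068,-0.0005,0],[0,0.001,0.0068,-0.0003,0],[0,0.0014,0.0067,0,0],[0,0.0017,0.0066,0.0002,0],[0,0,0,0,0]]}}

```text
t: 7.6
tool_pos: [0.508, 0.102, 0.0796]
tool_rot: [0.318, 3.084, -0.009]
contact_force: [5.7, -0.7, -7.2]
opening: 0.0247
```

Emit:
{"fn": "step_arm", "kwargs": {"moves": [[0,0.0006,0.0005,0.003,0],[0,0.002,0.0068,0.001,0],[0,0.0021,0.0066,0.0013,0],[0,0,0,0,0]]}}

```text
t: 8.1
tool_pos: [0.5086, 0.1128, 0.0814]
tool_rot: [0.325, 3.093, -0.022]
contact_force: [4.0, -4.3, -7.4]
opening: 0.0248
```

Emit:
{"fn": "step_arm", "kwargs": {"moves": [[0,0.0034,0.001,0.002,0],[0,0.003,0.0064,0.001,0],[0,0.003,0.0064,0.0012,0],[0,0,0,0,0]]}}

```text
t: 8.6
tool_pos: [0.5128, 0.1242, 0.081]
tool_rot: [0.33, 3.105, -0.033]
contact_force: [5.0, 2.5, -7.1]
opening: 0.0243
```

```bash
python3 look.py 6
```

```text
{'t': 8.7, 'q': [0.1094, -0.043, 1.9719, -0.0263, 1.1988, -1.2399], 'tool_pos': [0.5128, 0.1241, 0.0812], 'tool_rot': [0.3304, 3.105, -0.0328], 'contact_force': [4.622, 1.6994, -6.726], 'opening': 0.024}
```

View pics/s6.png

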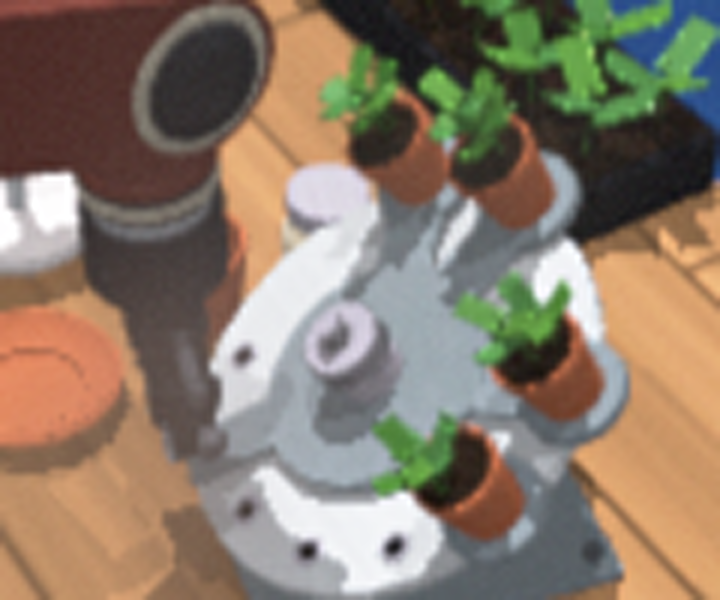

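View pics/t6.png

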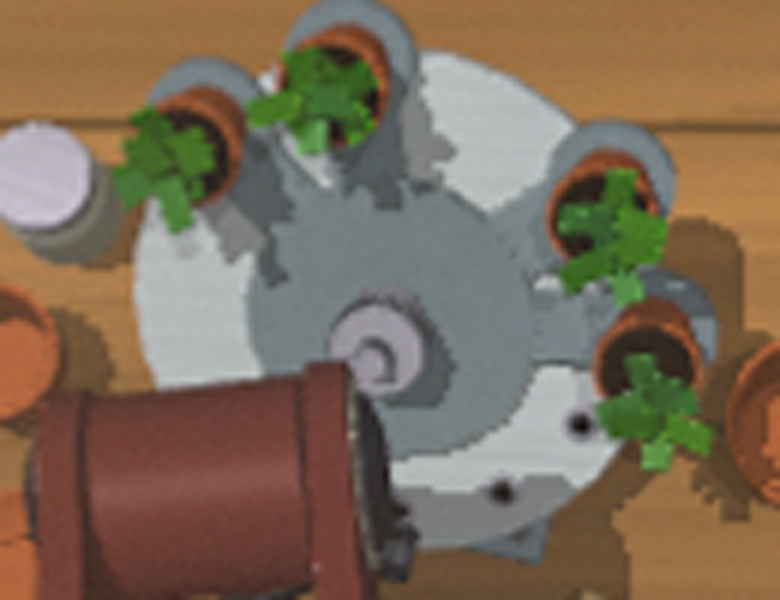

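```bash
cat > rot.py <<'E'
from fit import *
v=np.load("v.npy");t=ctrl.get_image("top");s=ctrl.get_image("side")
T0=np.array([[145,230],[240,105],[515,105],[627,250]])/6+[170,95]
S0=np.array([[300,165],[425,130],[542,250],[518,385]])/6+[205,100]
T1=np.array([[190,150],[340,85],[610,205],[650,352]])/6+[170,95]
S1=np.array([[382,132],[495,160],[530,335],[455,470]])/6+[205,100]
def P(al,r,h): return np.array([cyl(*v[:3],a+v[3],h,r) for a in al])
def res(u,th=True):
    A=u[3:7]
    return np.r_[(proj(t,P(A,u[0],u[1]))-T0).ravel(),(proj(s,P(A,u[0],u[1]))-S0).ravel(),(proj(t,P(A+u[2],u[0],u[1]))-T1).ravel(),(proj(s,P(A+u[2],u[0],u[1]))-S1).ravel()]
r=least_squares(res,[.125,.06,-.4,2.1,2.7,3.7,4.3],loss="soft_l1");print(r.x.round(3));print(r.fun.round(1))
o=ctrl.get_obs()["tool_pos"]
# knob pose predicted for rotor angles given TCP offset from start
E
python3 rot.py
```

```text
[-0.127  0.055 -0.401  1.131  0.486  5.766  5.155]
[-4.3  0.6 -1.1  1.5 -1.2  4.2 -0.7  1.2  1.7 -1.5  1.6  0.4  1.5  0.4
  0.9 -0.  -1.8 -0.   0.2  0.3 -2.8  0.3 -0.7  1.5  1.1  0.   0.8 -0.2
  2.1  0.5  1.4 -0.7]
```

The start hole is now visible and the rotor is at about −0.40 to −0.41 by two estimates, so roughly 11 mm remain.

Emit:
{"fn": "step_arm", "kwargs": {"moves": [[0,0.004,0.006,0.002,0],[0,0.004,0.005,0.002,0],[0,0,0,0,0]]}}

```text
t: 9.18
tool_pos: [0.517, 0.1332, 0.0825]
tool_rot: [0.338, 3.114, -0.043]
contact_force: [3.5, -3.3, -7.6]
opening: 0.0247
```

Emit:
{"fn": "step_arm", "kwargs": {"moves": [[0,0.001,0.0015,0.001,0],[0,0,0,0,0]]}}

```text
t: 9.43
tool_pos: [0.5172, 0.1337, 0.0828]
tool_rot: [0.34, 3.117, -0.047]
contact_force: [0.8, -3.8, -9.7]
opening: 0.0244
```

```bash
python3 look.py 7;python3 - <<'E'
from h import *
from scipy.spatial.transform import Rotation as R
print(R.from_rotvec(ctrl.get_obs()["tool_rot"]).as_matrix().round(3))
E
```

```text
{'t': 9.525, 'q': [0.1296, -0.0188, 1.9454, -0.0325, 1.2162, -1.2127], 'tool_pos': [0.5171, 0.1336, 0.0828], 'tool_rot': [0.3398, 3.1166, -0.0468], 'contact_force': [1.0205, -4.2684, -9.3178], 'opening': 0.0246}
[[-0.976  0.216  0.003]
 [ 0.215  0.976 -0.03 ]
 [-0.009 -0.029 -1.   ]]
```

View pics/s7.png

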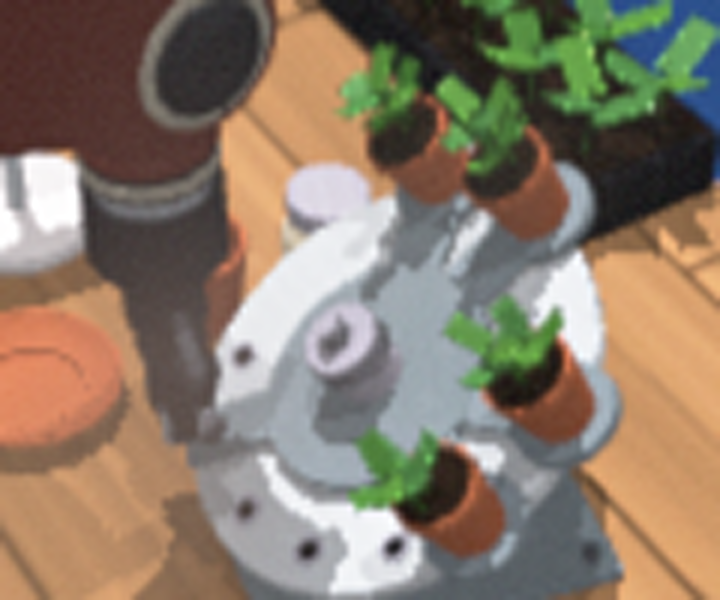

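View pics/t7.png

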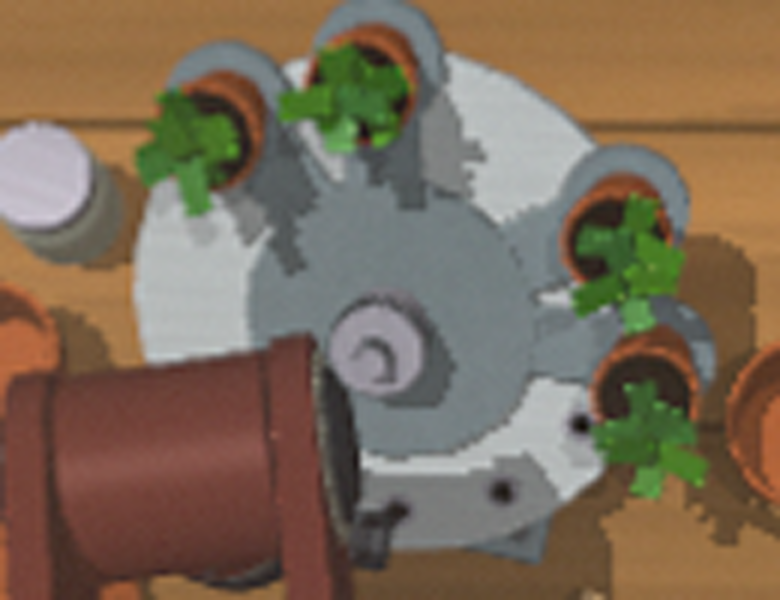

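The rotor is at about −0.51 by the pots. I lower along the axis and feel for the hole.

Emit:
{"fn": "step_arm", "kwargs": {"moves": [[0,0.0016,0.0003,-0.0025,0],[0,0.0016,0.0003,-0.0025,0],[0,0.0016,0,-0.0025,0],[0,0,0,0,0]]}}

```text
t: 10.02
tool_pos: [0.5216, 0.1327, 0.0754]
tool_rot: [0.342, 3.118, -0.052]
contact_force: [-1.6, -4.2, -7.2]
opening: 0.0248
```

Emit:
{"fn": "step_arm", "kwargs": {"moves": [[0,0.0016,-0.0003,-0.0025,0],[0,0.0012,-0.0002,-0.002,0],[0,0,0,0,0]]}}

```text
t: 10.4
tool_pos: [0.5238, 0.1322, 0.0719]
tool_rot: [0.342, 3.121, -0.053]
contact_force: [-2.5, -4.5, -6.9]
opening: 0.0246
```

```bash
python3 look.py 8
```

```text
{'t': 10.5, 'q': [0.1267, 0.0142, 1.933, -0.0353, 1.2009, -1.2127], 'tool_pos': [0.5238, 0.1322, 0.0719], 'tool_rot': [0.3425, 3.1208, -0.0525], 'contact_force': [-3.4513, -3.999, -4.7974], 'opening': 0.0247}
```

View pics/s8.png

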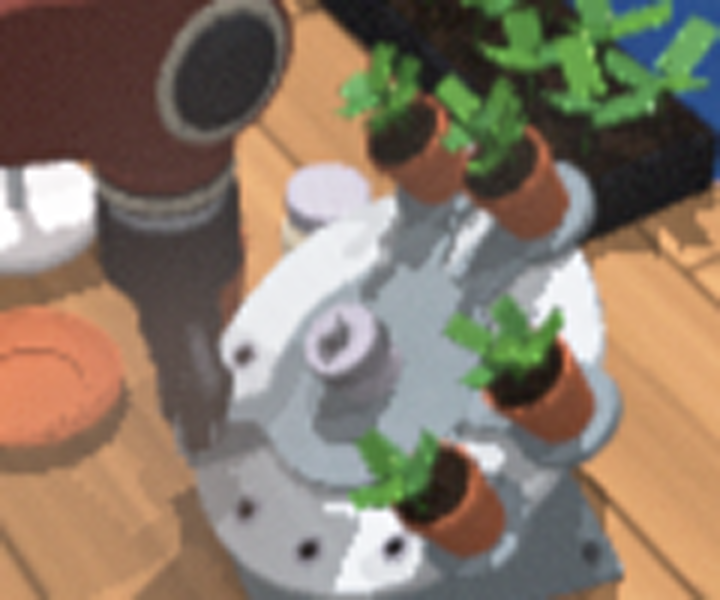

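The arm has come down about 13 mm and the spring load has dropped to ~3 N, so the pin is in the hole. I release, rise clear and check.

Emit:
{"fn": "step_arm", "kwargs": {"moves": [[0.3,0,0,0,0],[0.6,0,0,0,0],[0.6,0,0,0,0],[0.6,0,0,0.02,0],[0.6,0,0,0.04,0],[0.6,0,0,0.05,0],[0.6,-0.02,0.04,0.05,0],[0.6,-0.02,0.05,0.02,0],[0.6,-0.02,0.05,0,0],[0.6,0,0,0,0]]}}

```text
t: 11.75
tool_pos: [0.4712, 0.2755, 0.2743]
tool_rot: [0.336, 3.092, -0.028]
contact_force: [0.5, 0.2, -0.2]
opening: 0.0514
```

```bash
python3 look.py 9; python3 - <<'E'
from fit import *
v=np.load("v.npy")
for n,off,c in(("t",v[4:6],[170,95]),("s",v[6:8],[205,100])):
    im=ctrl.get_image({"t":"top","s":"side"}[n])
    for a in(-.524,):
      for h in (.026,.046,.056): print(n,h,((proj(im,cyl(*v[:3],v[3]+a,h))+off-c)*6).round(0))
E
```

```text
{'t': 11.85, 'q': [0.4044, -0.1683, 1.755, -0.032, 1.5374, -0.9453], 'tool_pos': [0.4724, 0.2732, 0.2736], 'tool_rot': [0.3419, 3.0917, -0.03], 'contact_force': [0.1744, 0.0634, -0.0854], 'opening': 0.0511}
t 0.026 [[279. 499.]]
t 0.046 [[271. 517.]]
t 0.056 [[267. 527.]]
s 0.026 [[197. 415.]]
s 0.046 [[178. 399.]]
s 0.056 [[168. 391.]]
```

View pics/s9.png

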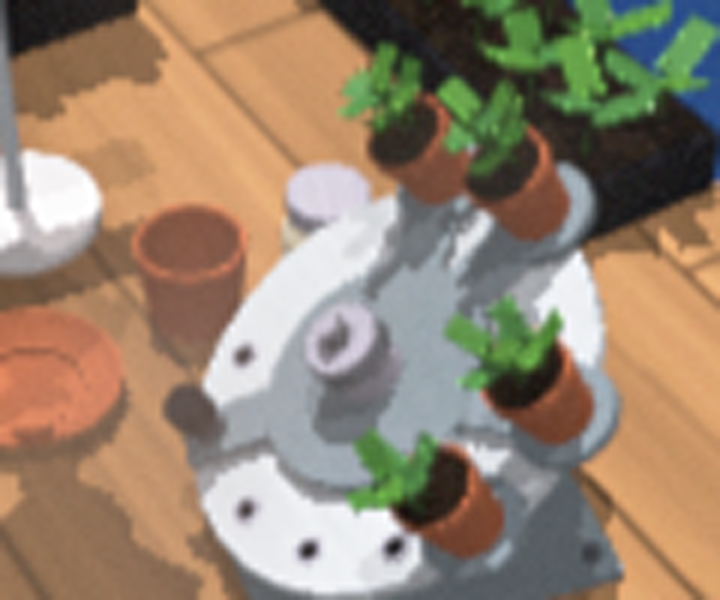

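View pics/t9.png

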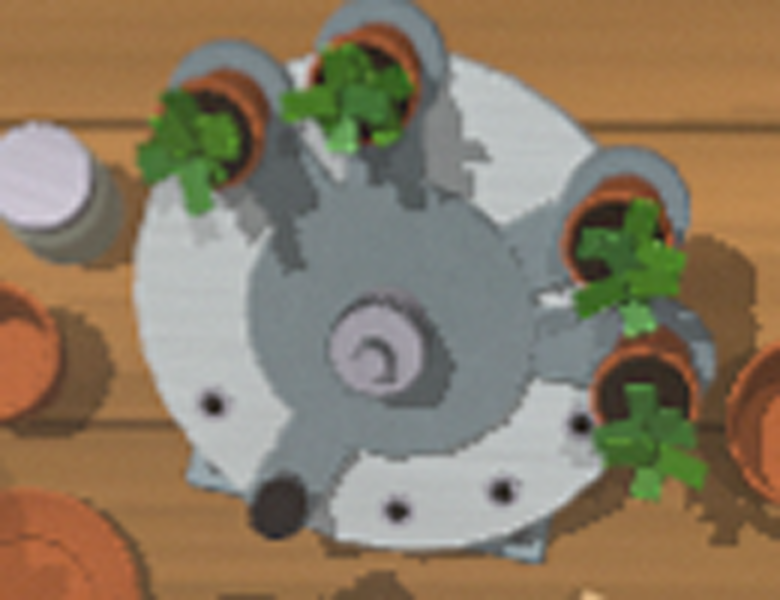

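The knob now sits at the left hole, at (193,412) side and (280,507) top, matching the predicted home position. The three other holes are visible again. Next is the ring. Its centre is at about (0.600, 0.080, 0.145), and I approach with the jaws pre-turned about +30°.

Emit:
{"fn": "step_arm", "kwargs": {"moves": [[0.75,0.016,-0.024,0,4],[0.75,0.016,-0.024,0,4],[0.75,0.016,-0.024,0,4],[0.75,0.016,-0.024,0,4],[0.75,0.016,-0.024,0,4],[0.75,0.016,-0.024,0,4],[0.75,0.016,-0.024,0,4],[0.75,0.016,-0.025,0,4],[0.75,0,0,0,0]]}}

```text
t: 13.08
tool_pos: [0.6044, 0.0578, 0.2669]
tool_rot: [-0.518, 3.074, -0.023]
contact_force: [-0.1, 0.8, -0.6]
opening: 0.064
```

```bash
cat > st.py <<'E'
from fit import *
from scipy.spatial.transform import Rotation as R
o=ctrl.get_obs();M=R.from_rotvec(o["tool_rot"]).as_matrix()
v=np.load("v.npy");c=cyl(*v[:3],0,.041,0)
print("t",o["t"],"pos",o["tool_pos"].round(4) if hasattr(o["tool_pos"],"round") else o["tool_pos"],"toolz",M[:,2].round(3),"jaw yaw rel",np.degrees(np.arctan2(M[1,1],M[0,1])-(np.pi/2+v[2])).round(1),"F",np.round(o["contact_force"],1),"open",o["opening"],"q",np.round(o["q"],2))
g=np.array(o["tool_pos"])-M[:,2]*.013
print("ring(gap6)",c.round(4),"grasp pt 13mm behind",g.round(4),"diff",(c-g).round(4))
E
python3 st.py
```

```text
t 13.075 pos [0.6044 0.0578 0.2669] toolz [ 0.026 -0.011 -1.   ] jaw yaw rel 31.3 F [-0.1  0.8 -0.6] open 0.06399676209387857 q [-0.02 -0.02  1.63 -0.01  1.51 -1.93]
ring(gap6) [0.5997 0.08   0.1448] grasp pt 13mm behind [0.6041 0.0579 0.2799] diff [-0.0043  0.0221 -0.1352]
```

Emit:
{"fn": "step_arm", "kwargs": {"moves": [[0.75,-0.004,0.012,-0.02,0],[0.75,0,0.01,-0.025,0],[0.75,0,0,-0.025,0],[0.75,0,0,-0.015,0],[0.75,0,0,0,0]]}}

```text
t: 13.7
tool_pos: [0.5951, 0.0838, 0.1736]
tool_rot: [-0.517, 3.081, -0.019]
contact_force: [-0.0, 0.1, -0.0]
opening: 0.0638
```

```bash
python3 st.py; python3 look.py 10
```

```text
t 13.7 pos [0.5951 0.0838 0.1736] toolz [ 0.019 -0.009 -1.   ] jaw yaw rel 31.2 F [-0.   0.1 -0. ] open 0.06377718093296306 q [ 0.02  0.03  1.74 -0.01  1.36 -1.88]
ring(gap6) [0.5997 0.08   0.1448] grasp pt 13mm behind [0.5949 0.0839 0.1866] diff [ 0.0049 -0.0039 -0.0418]
{'t': 13.8, 'q': [0.0199, 0.0255, 1.7351, -0.0095, 1.3585, -1.8812], 'tool_pos': [0.5965, 0.0835, 0.1758], 'tool_rot': [-0.5159, 3.0777, -0.0194], 'contact_force': [0.4011, 0.0515, 0.6832], 'opening': 0.0646}
```

View pics/s10.png

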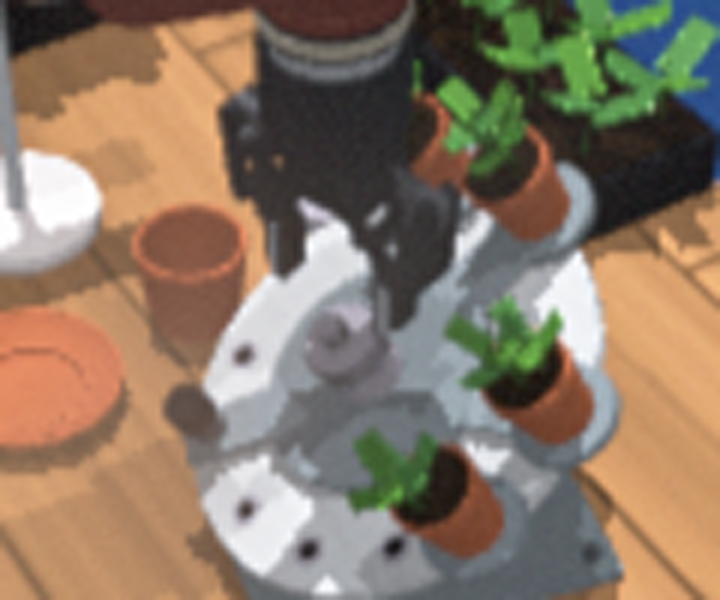

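The fingers straddle the ring at (345,340) in the side crop. I continue down slowly.

Emit:
{"fn": "step_arm", "kwargs": {"moves": [[0.75,0.002,-0.002,-0.008,0],[0.75,0.001,-0.002,-0.012,0],[0.75,0,0,-0.012,0],[0.75,0,0,-0.006,0],[0.75,0,0,0,0]]}}

```text
t: 14.42
tool_pos: [0.6011, 0.0789, 0.1375]
tool_rot: [-0.514, 3.074, -0.02]
contact_force: [-1.3, -0.0, 0.2]
opening: 0.0641
```

```bash
python3 st.py
```

```text
t 14.425 pos [0.6011 0.0789 0.1375] toolz [ 0.027 -0.009 -1.   ] jaw yaw rel 31.1 F [-1.3 -0.   0.2] open 0.06412995745050515 q [ 0.01  0.07  1.76 -0.01  1.29 -1.89]
ring(gap6) [0.5997 0.08   0.1448] grasp pt 13mm behind [0.6007 0.079  0.1505] diff [-0.001   0.0009 -0.0058]
```

Emit:
{"fn": "step_arm", "kwargs": {"moves": [[0.75,0,0,-0.005,0],[0.4,0,0,0,0],[0.4,0,0,0,0],[0.4,0,0,0,0],[0.4,0,0,0,0]], "newtons": 25}}

```text
t: 15.05
tool_pos: [0.6001, 0.0813, 0.1335]
tool_rot: [-0.514, 3.076, -0.013]
contact_force: [-0.2, 0.0, -0.3]
opening: 0.0442
```

```bash
python3 st.py; python3 look.py 11
```

```text
t 15.05 pos [0.6001 0.0813 0.1335] toolz [ 0.024 -0.004 -1.   ] jaw yaw rel 31.2 F [-0.2  0.  -0.3] open 0.0441725353557297 q [ 0.01  0.07  1.76 -0.    1.28 -1.89]
ring(gap6) [0.5997 0.08   0.1448] grasp pt 13mm behind [0.5998 0.0814 0.1465] diff [-0.0001 -0.0014 -0.0018]
{'t': 15.15, 'q': [0.0139, 0.0709, 1.7621, -0.0044, 1.2848, -1.8871], 'tool_pos': [0.6001, 0.0813, 0.1334], 'tool_rot': [-0.5143, 3.0759, -0.0122], 'contact_force': [-0.3434, 1.5838, 0.6262], 'opening': 0.0443}
```

View pics/s11.png

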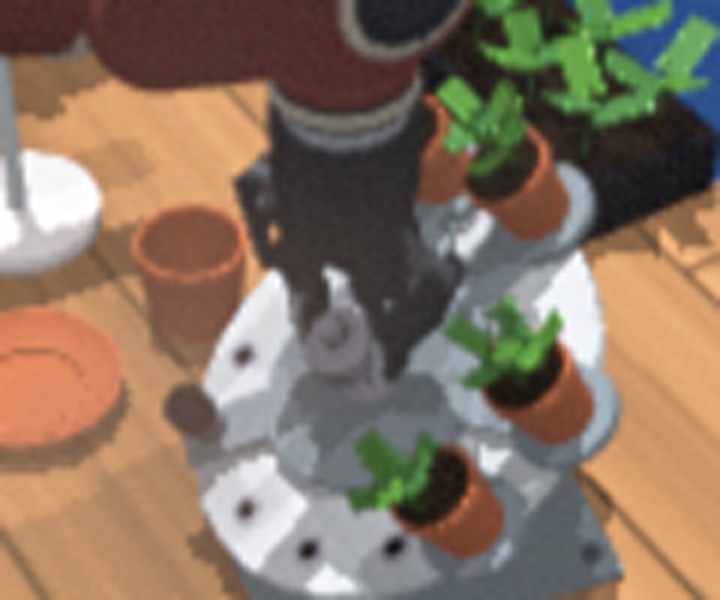

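It holds the 44 mm ring. I turn it clockwise about 60°, following it down.

Emit:
{"fn": "step_arm", "kwargs": {"moves": [[0.4,0.0002,0,-0.0004,-10],[0.4,0.0002,0,-0.0004,-10],[0.4,0.0002,0,-0.0004,-10],[0.4,0.0002,0,-0.0004,-10],[0.4,0.0002,0,-0.0004,-10],[0.4,0.0002,0,-0.0004,-10],[0.4,0,0,0,0]]}}

```text
t: 16.02
tool_pos: [0.6014, 0.0808, 0.133]
tool_rot: [1.135, 2.913, -0.029]
contact_force: [-4.3, -2.2, 1.2]
opening: 0.0432
```

```bash
python3 st.py; python3 look.py 12
```

```text
t 16.025 pos [0.6014 0.0808 0.133 ] toolz [ 0.007 -0.022 -1.   ] jaw yaw rel -30.4 F [-4.3 -2.2  1.2] open 0.04324477241632432 q [ 0.02  0.09  1.75 -0.02  1.3  -0.8 ]
ring(gap6) [0.5997 0.08   0.1448] grasp pt 13mm behind [0.6013 0.0811 0.146 ] diff [-0.0015 -0.0011 -0.0012]
{'t': 16.125, 'q': [0.0213, 0.0863, 1.7467, -0.0234, 1.3015, -0.8011], 'tool_pos': [0.6014, 0.0807, 0.1329], 'tool_rot': [1.1338, 2.9134, -0.0283], 'contact_force': [-6.7761, -1.1822, 3.7064], 'opening': 0.0431}
```

View pics/s12.png

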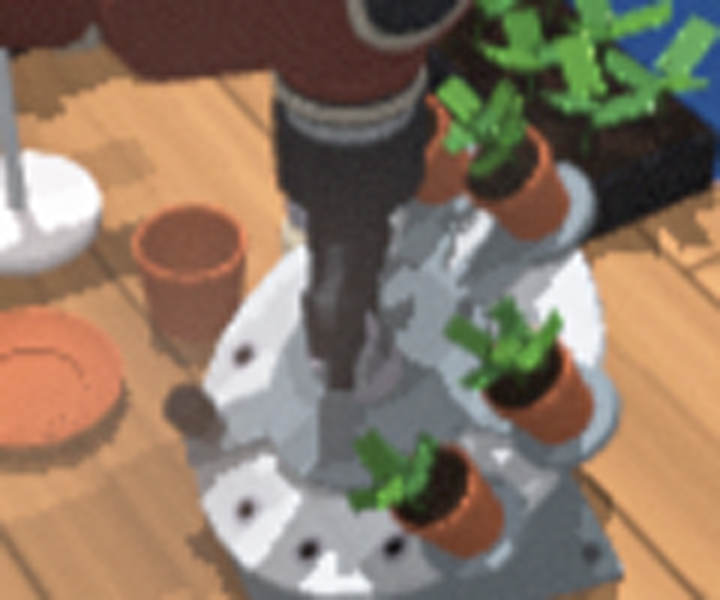

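It turned smoothly. I open, swing back and regrip a little lower.

Emit:
{"fn": "step_arm", "kwargs": {"moves": [[0.75,0,0,0,0],[0.75,0,0,0,0],[0.75,0,0,0,10],[0.75,0,0,0,10],[0.75,0,0,0,10],[0.75,0,0,0,10],[0.75,0,0,0,10],[0.75,0,0,0,10],[0.75,0,0,0,0]]}}

```text
t: 17.25
tool_pos: [0.6047, 0.0799, 0.1345]
tool_rot: [-0.522, 3.068, -0.009]
contact_force: [0.3, -0.3, 0.7]
opening: 0.0637
```

```bash
python3 st.py; python3 look.py 13
```

```text
t 17.25 pos [0.6047 0.0799 0.1345] toolz [ 0.03  -0.001 -1.   ] jaw yaw rel 31.5 F [ 0.3 -0.3  0.7] open 0.0636820757089254 q [ 0.01  0.08  1.76 -0.    1.28 -1.9 ]
ring(gap6) [0.5997 0.08   0.1448] grasp pt 13mm behind [0.6043 0.0799 0.1475] diff [-0.0045  0.     -0.0027]
{'t': 17.35, 'q': [0.0101, 0.0757, 1.7553, -0.0012, 1.2807, -1.8967], 'tool_pos': [0.6046, 0.08, 0.1344], 'tool_rot': [-0.5208, 3.0683, -0.009], 'contact_force': [-1.2528, -0.1739, 0.3446], 'opening': 0.0638}
```

View pics/s13.png

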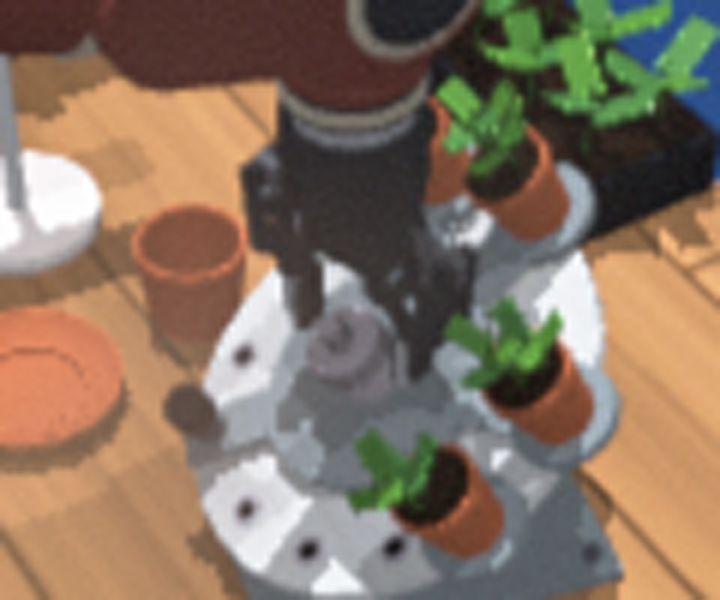

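Emit:
{"fn": "step_arm", "kwargs": {"moves": [[0.75,-0.003,0,-0.004,0],[0.4,0,0,0,0],[0.4,0,0,0,0],[0.4,0,0,0,0],[0.4,0.0002,0,-0.0004,-10],[0.4,0.0002,0,-0.0004,-10],[0.4,0.0002,0,-0.0004,-10],[0.4,0.0002,0,-0.0004,-10],[0.4,0.0002,0,-0.0004,-10],[0.4,0.0002,0,-0.0004,-10],[0.4,0,0,0,0]]}}

```text
t: 18.73
tool_pos: [0.6036, 0.0794, 0.1287]
tool_rot: [1.13, 2.901, -0.032]
contact_force: [-4.4, -0.7, 2.1]
opening: 0.0429
```

```bash
python3 st.py
```

```text
t 18.725 pos [0.6036 0.0794 0.1287] toolz [ 0.018 -0.029 -0.999] jaw yaw rel -30.4 F [-4.4 -0.7  2.1] open 0.04293894205138373 q [ 0.02  0.09  1.75 -0.03  1.28 -0.8 ]
ring(gap6) [0.5997 0.08   0.1448] grasp pt 13mm behind [0.6034 0.0797 0.1417] diff [-0.0036  0.0002  0.0031]
```

Second stroke done without resistance. Now the third, watching the moment at the end for the hard stop.

Emit:
{"fn": "step_arm", "kwargs": {"moves": [[0.75,0,0,0,0],[0.75,0,0,0,0],[0.75,0,0,0,10],[0.75,0,0,0,10],[0.75,0,0,0,10],[0.75,0,0,0,10],[0.75,0,0,0,10],[0.75,0,0,0,10],[0.75,0,0,0,0]]}}

```text
t: 19.85
tool_pos: [0.6059, 0.0779, 0.1277]
tool_rot: [-0.518, 3.057, -0.006]
contact_force: [0.1, 0.1, 0.5]
opening: 0.0643
```

```bash
python3 st.py; python3 look.py 14
```

```text
t 19.85 pos [0.6059 0.0779 0.1277] toolz [ 0.041  0.003 -0.999] jaw yaw rel 31.4 F [0.1 0.1 0.5] open 0.06430914376338114 q [ 0.    0.08  1.77  0.    1.26 -1.9 ]
ring(gap6) [0.5997 0.08   0.1448] grasp pt 13mm behind [0.6053 0.0779 0.1407] diff [-0.0056  0.0021  0.0041]
{'t': 19.95, 'q': [0.0051, 0.0776, 1.7655, 0.0029, 1.2576, -1.9019], 'tool_pos': [0.6058, 0.078, 0.1277], 'tool_rot': [-0.5174, 3.0573, -0.006], 'contact_force': [-0.1024, 0.3047, -0.0473], 'opening': 0.0641}
```

View pics/s14.png

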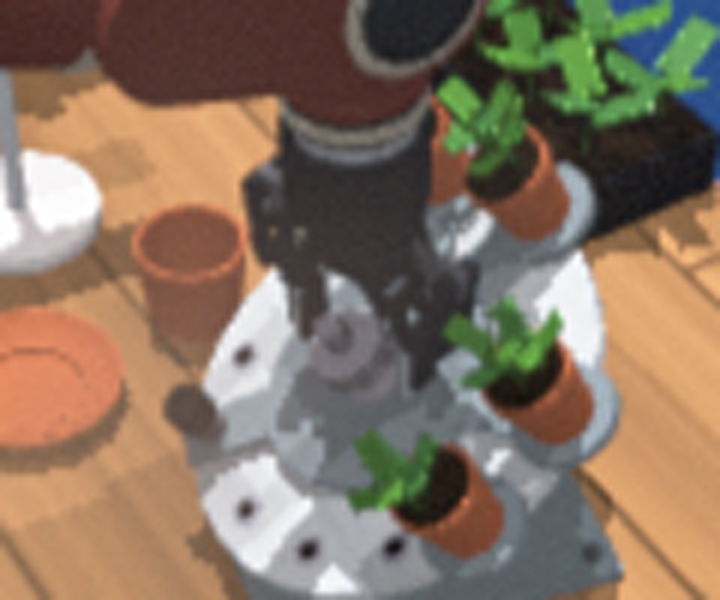

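Emit:
{"fn": "step_arm", "kwargs": {"moves": [[0.75,-0.002,0.001,0,0],[0.4,0,0,0,0],[0.4,0,0,0,0],[0.4,0,0,0,0],[0.4,0,0,0,-10],[0.4,0,0,0,-10],[0.4,0,0,0,-10],[0.4,0,0,0,-10],[0.4,0,0,0,-10],[0.4,0,0,0,-10],[0.4,0,0,0,0]]}}

```text
t: 21.32
tool_pos: [0.6057, 0.0768, 0.1275]
tool_rot: [1.126, 2.885, -0.041]
contact_force: [-2.3, 2.9, 3.6]
opening: 0.0428
```

```bash
python3 st.py; python3 -c "
from h import *
print(ctrl.get_obs()['wrist_torque'])"
```

```text
t 21.325 pos [0.6057 0.0768 0.1275] toolz [ 0.032 -0.041 -0.999] jaw yaw rel -30.5 F [-2.3  2.9  3.6] open 0.042820470720454834 q [ 0.02  0.09  1.76 -0.04  1.27 -0.79]
ring(gap6) [0.5997 0.08   0.1448] grasp pt 13mm behind [0.6052 0.0773 0.1405] diff [-0.0055  0.0027  0.0043]
[0.72887216 0.27292946 0.84944101]
```

A z moment of 0.85 N m is well over the 0.05 N m turning friction, so the stop is likely reached. I do one more stroke to confirm, reading partway.

Emit:
{"fn": "step_arm", "kwargs": {"moves": [[0.75,0,0,0,0],[0.75,0,0,0,0],[0.75,0,0,0,10],[0.75,0,0,0,10],[0.75,0,0,0,10],[0.75,0,0,0,10],[0.75,0,0,0,10],[0.75,0,0,0,0],[0.75,-0.002,0.002,0,0],[0.4,0,0,0,0],[0.4,0,0,0,0],[0.4,0,0,0,0]]}}

```text
t: 22.82
tool_pos: [0.6035, 0.0803, 0.1279]
tool_rot: [-0.232, 3.08, -0.004]
contact_force: [0.1, 0.3, 0.6]
opening: 0.0442
```

```bash
python3 st.py; python3 -c "
from h import *
print(ctrl.get_obs()['wrist_torque'])"
```

```text
t 22.825 pos [0.6035 0.0803 0.1279] toolz [ 0.053  0.001 -0.999] jaw yaw rel 20.8 F [0.1 0.3 0.6] open 0.04415750353432589 q [ 0.01  0.07  1.78  0.    1.25 -1.71]
ring(gap6) [0.5997 0.08   0.1448] grasp pt 13mm behind [0.6028 0.0803 0.1409] diff [-0.0031 -0.0004  0.0038]
[0.00398723 0.14738679 0.00764961]
```

Emit:
{"fn": "step_arm", "kwargs": {"moves": [[0.4,0,0,0,-8],[0.4,0,0,0,-8],[0.4,0,0,0,0]]}}

```text
t: 23.2
tool_pos: [0.6006, 0.0802, 0.1279]
tool_rot: [0.208, 3.091, -0.02]
contact_force: [-0.8, -0.1, 2.0]
opening: 0.0433
```

```bash
python3 st.py; python3 -c "
from h import *
print(ctrl.get_obs()['wrist_torque'])"
```

```text
t 23.2 pos [0.6006 0.0802 0.1279] toolz [ 0.042 -0.016 -0.999] jaw yaw rel 4.5 F [-0.8 -0.1  2. ] open 0.04331854721716502 q [ 0.02  0.07  1.78 -0.02  1.26 -1.41]
ring(gap6) [0.5997 0.08   0.1448] grasp pt 13mm behind [0.6    0.0804 0.1408] diff [-0.0003 -0.0005  0.0039]
[-0.03353084  0.15953079  0.31350252]
```

Emit:
{"fn": "step_arm", "kwargs": {"moves": [[0.4,0,0,0,-8],[0.4,0,0,0,-8],[0.4,0,0,0,0]]}}

```text
t: 23.58
tool_pos: [0.6047, 0.0788, 0.1283]
tool_rot: [0.642, 3.02, -0.031]
contact_force: [-1.2, -2.5, 0.7]
opening: 0.0429
```

```bash
python3 st.py; python3 -c "
from h import *
print(ctrl.get_obs()['wrist_torque'])"
```

```text
t 23.575 pos [0.6047 0.0788 0.1283] toolz [ 0.048 -0.031 -0.998] jaw yaw rel -11.8 F [-1.2 -2.5  0.7] open 0.042875037368268976 q [ 0.02  0.07  1.77 -0.03  1.25 -1.12]
ring(gap6) [0.5997 0.08   0.1448] grasp pt 13mm behind [0.6041 0.0792 0.1413] diff [-0.0044  0.0007  0.0034]
[-0.13925756 -0.00092787  0.10026843]
```

Emit:
{"fn": "step_arm", "kwargs": {"moves": [[0.4,0,0,0,-8],[0.4,0,0,0,-8],[0.4,0,0,0,0]]}}

```text
t: 23.95
tool_pos: [0.6097, 0.073, 0.1287]
tool_rot: [1.06, 2.887, -0.053]
contact_force: [2.2, -4.2, 0.1]
opening: 0.0433
```

```bash
python3 st.py; python3 -c "
from h import *
print(ctrl.get_obs()['wrist_torque'])"
```

```text
t 23.95 pos [0.6097 0.073  0.1287] toolz [ 0.05  -0.055 -0.997] jaw yaw rel -28.2 F [ 2.2 -4.2  0.1] open 0.043292156275239385 q [ 0.02  0.08  1.76 -0.06  1.25 -0.83]
ring(gap6) [0.5997 0.08   0.1448] grasp pt 13mm behind [0.609  0.0737 0.1416] diff [-0.0093  0.0062  0.0032]
[-0.71037174 -0.12629055  0.01852881]
```

The readings don't settle it, and the tool wandered 9 mm off centre. I open, go up and look at the gap directly.

Emit:
{"fn": "step_arm", "kwargs": {"moves": [[0.75,0,0,0,0],[0.75,0,0,0,0],[0.75,-0.006,0.005,0.015,0],[0.75,0,0,0.03,5],[0.75,0,0,0.04,5],[0.75,-0.02,0.02,0.04,5],[0.75,-0.03,0.04,0.02,5],[0.75,-0.03,0.05,0,5],[0.75,-0.03,0.05,0,5],[0.75,0,0.05,0,0],[0.75,0,0,0,0]]}}

```text
t: 25.32
tool_pos: [0.4853, 0.298, 0.2889]
tool_rot: [0.245, 3.049, -0.012]
contact_force: [0.3, -1.2, -0.6]
opening: 0.0638
```

```bash
python3 st.py; python3 look.py 15; python3 - <<'E'
from fit import *
v=np.load("v.npy")
for n,off,c in(("top",v[4:6],[170,95]),("side",v[6:8],[205,100])):
    im=ctrl.get_image(n)
    for h in (.044,.05,.054): print(n,h,((proj(im,cyl(*v[:3],0,h,0))+off-c)*6).round(0))
a=cv2.imread("pics/side1.png");b=cv2.imread("pics/s15.png")
c=np.hstack([a[280:460,260:440],b[280:460,260:440]])
cv2.imwrite("pics/cmp.png",cv2.resize(c,None,fx=2.2,fy=2.2))
a=cv2.imread("pics/top1.png");b=cv2.imread("pics/t15.png")
c=np.hstack([a[270:430,300:480],b[270:430,300:480]])
cv2.imwrite("pics/cmpt.png",cv2.resize(c,None,fx=2.2,fy=2.2))
E
```

```text
t 25.325 pos [0.4853 0.298  0.2889] toolz [ 0.082 -0.014 -0.997] jaw yaw rel 3.0 F [ 0.3 -1.2 -0.6] open 0.0638450811284418 q [ 0.44 -0.15  1.71 -0.05  1.51 -0.97]
ring(gap6) [0.5997 0.08   0.1448] grasp pt 13mm behind [0.4842 0.2982 0.3019] diff [ 0.1155 -0.2182 -0.1571]
{'t': 25.425, 'q': [0.4397, -0.1495, 1.7146, -0.0489, 1.509, -0.966], 'tool_pos': [0.4862, 0.2956, 0.2889], 'tool_rot': [0.2501, 3.0485, -0.0134], 'contact_force': [0.3582, -0.0275, 0.2673], 'opening': 0.0637}
top 0.044 [[376. 346.]]
top 0.05 [[374. 351.]]
top 0.054 [[373. 354.]]
side 0.044 [[343. 341.]]
side 0.05 [[337. 336.]]
side 0.054 [[334. 332.]]
```

View pics/cmp.png

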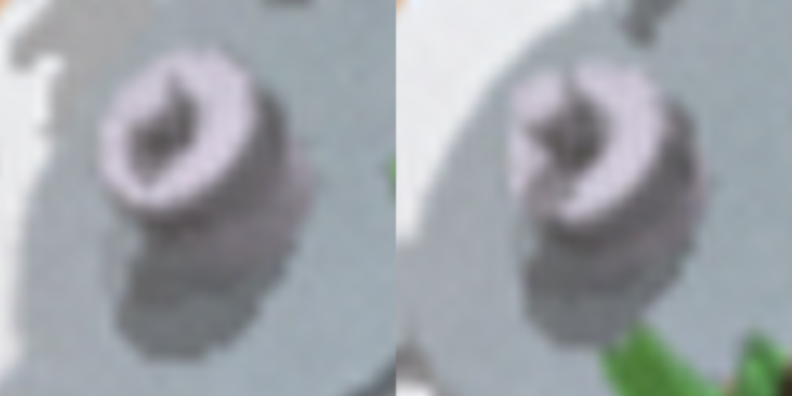

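View pics/cmpt.png

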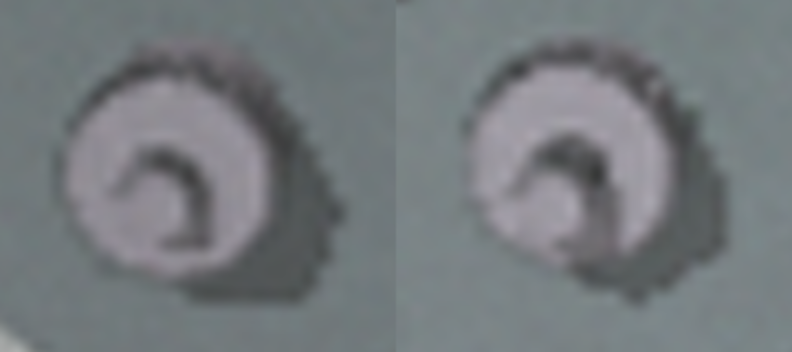

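View pics/s15.png

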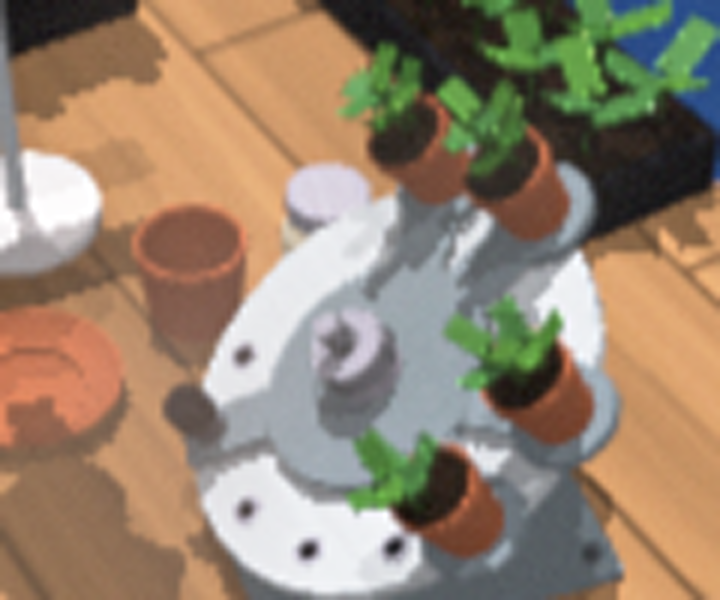

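By image, the ring dropped about 6–7 mm. The side-view face centre gives a height of ~43 mm, against 44 mm when seated. I want firmer proof, so I make one more stroke with a stronger grip and a torque reading.

Emit:
{"fn": "step_arm", "kwargs": {"moves": [[0.75,0.0145,-0.026,0,2],[0.75,0.0145,-0.026,0,2],[0.75,0.0145,-0.026,0,2],[0.75,0.0145,-0.026,0,2],[0.75,0.0145,-0.026,0,2],[0.75,0.0145,-0.026,0,2],[0.75,0.0145,-0.026,0,2],[0.75,0.0145,-0.026,0,2],[0.75,0,0,-0.03,0],[0.75,0,0,-0.03,0],[0.75,0,0,-0.02,0],[0.75,0,0,0,0]]}}

```text
t: 27.02
tool_pos: [0.6059, 0.0616, 0.2074]
tool_rot: [-0.148, 3.055, 0.0]
contact_force: [0.5, 0.1, 0.2]
opening: 0.0643
```

```bash
sed -i 's/0,.041,0)/0,.035,0)/; s/gap6/seated/' st.py; echo 'print("torque",np.round(o["wrist_torque"],2))'>>st.py; python3 st.py
```

```text
t 27.025 pos [0.6059 0.0616 0.2074] toolz [ 0.083  0.004 -0.997] jaw yaw rel 17.7 F [0.5 0.1 0.2] open 0.06429864532011213 q [-0.02 -0.02  1.73  0.01  1.35 -1.69]
ring(seated) [0.6029 0.0793 0.1397] grasp pt 13mm behind [0.6048 0.0616 0.2204] diff [-0.002   0.0177 -0.0807]
torque [-0.02  0.01  0.02]
```

Emit:
{"fn": "step_arm", "kwargs": {"moves": [[0.75,-0.001,0.009,0,0],[0.75,-0.001,0.008,-0.005,0],[0.75,0,0,-0.02,0],[0.75,0,0,-0.02,0],[0.75,0,0,-0.015,0],[0.75,0,0,-0.008,0],[0.75,0,0,0,0]]}}

```text
t: 27.9
tool_pos: [0.6042, 0.0803, 0.1369]
tool_rot: [-0.149, 3.052, 0.0]
contact_force: [-1.0, 0.3, -0.1]
opening: 0.0642
```

```bash
python3 st.py
```

```text
t 27.9 pos [0.6042 0.0803 0.1369] toolz [ 0.086  0.004 -0.996] jaw yaw rel 17.7 F [-1.   0.3 -0.1] open 0.06416137729708886 q [ 0.01  0.04  1.79  0.    1.23 -1.66]
ring(seated) [0.6029 0.0793 0.1397] grasp pt 13mm behind [0.6031 0.0802 0.1498] diff [-0.0002 -0.0009 -0.0102]
torque [-0.03 -0.01  0.  ]
```

Emit:
{"fn": "step_arm", "kwargs": {"moves": [[0.75,0,-0.001,-0.006,0],[0.75,0,0,-0.003,0],[0.4,0,0,0,0],[0.4,0,0,0,0],[0.4,0,0,0,0],[0.4,0,0,0,0],[0.4,0,0,0,-8],[0.4,0,0,0,-8],[0.4,0,0,0,0]], "newtons": 60}}

```text
t: 29.02
tool_pos: [0.6, 0.0808, 0.1301]
tool_rot: [0.28, 3.055, -0.02]
contact_force: [0.8, -1.5, -2.2]
opening: 0.0419
```

```bash
python3 st.py
```

```text
t 29.025 pos [0.6    0.0808 0.1301] toolz [ 0.072 -0.019 -0.997] jaw yaw rel 1.7 F [ 0.8 -1.5 -2.2] open 0.041883463297921454 q [ 0.02  0.05  1.8  -0.02  1.23 -1.36]
ring(seated) [0.6029 0.0793 0.1397] grasp pt 13mm behind [0.5991 0.081  0.143 ] diff [ 0.0038 -0.0017 -0.0034]
torque [0.   0.1  0.63]
```

Emit:
{"fn": "step_arm", "kwargs": {"moves": [[0.4,0,0,0,-8],[0.4,0,0,0,0]]}}

```text
t: 29.28
tool_pos: [0.5969, 0.082, 0.1301]
tool_rot: [0.491, 3.038, -0.028]
contact_force: [-3.0, -3.1, 2.0]
opening: 0.0418
```

```bash
python3 st.py
```

```text
t 29.275 pos [0.5969 0.082  0.1301] toolz [ 0.06  -0.028 -0.998] jaw yaw rel -6.2 F [-3.  -3.1  2. ] open 0.04177515484324924 q [ 0.03  0.05  1.79 -0.03  1.24 -1.21]
ring(seated) [0.6029 0.0793 0.1397] grasp pt 13mm behind [0.5961 0.0823 0.1431] diff [ 0.0068 -0.003  -0.0034]
torque [-0.14  0.62  0.33]
```

Emit:
{"fn": "step_arm", "kwargs": {"moves": [[0.4,0,0,0,-8],[0.4,0,0,0,0]]}}

```text
t: 29.52
tool_pos: [0.5951, 0.084, 0.1301]
tool_rot: [0.696, 3.004, -0.033]
contact_force: [-1.0, -2.9, 0.5]
opening: 0.042
```

```bash
python3 st.py
```

```text
t 29.525 pos [0.5951 0.084  0.1301] toolz [ 0.051 -0.034 -0.998] jaw yaw rel -13.9 F [-1.  -2.9  0.5] open 0.04195005382278212 q [ 0.03  0.05  1.79 -0.04  1.25 -1.07]
ring(seated) [0.6029 0.0793 0.1397] grasp pt 13mm behind [0.5945 0.0844 0.1431] diff [ 0.0084 -0.0051 -0.0034]
torque [-0.09  0.4   1.03]
```

A moment of up to 1 N m and the tool walking around a fixed ring show it is blocked at the stop. I release, retreat and compare pictures.

Emit:
{"fn": "step_arm", "kwargs": {"moves": [[0.75,0,0,0,0],[0.75,0,0,0,0],[0.75,0.004,-0.002,0.015,0],[0.75,0,0,0.03,0],[0.75,0,0,0.04,0],[0.75,-0.02,0.02,0.04,0],[0.75,-0.03,0.04,0.02,0],[0.75,-0.03,0.05,0,0],[0.75,-0.03,0.05,0,0],[0.75,0,0.05,0,0],[0.75,0,0,0,0]]}}

```text
t: 30.9
tool_pos: [0.4924, 0.2955, 0.2952]
tool_rot: [0.706, 2.979, -0.012]
contact_force: [-0.1, 0.4, -0.5]
opening: 0.0642
```

```bash
python3 look.py 16; python3 - <<'E'
from fit import *
v=np.load("v.npy")
r=[]
for n in("s15","s16"): r.append(cv2.imread(f"pics/{n}.png")[280:460,260:440])
q=[]
for n in("side1","s15","s16"): q.append(cv2.imread(f"pics/{n}.png")[280:460,260:440])
cv2.imwrite("pics/cmp2.png",cv2.resize(np.hstack(q),None,fx=1.45,fy=1.45))
g=[cv2.cvtColor(x,cv2.COLOR_BGR2GRAY).astype(np.float32)[20:130,30:150] for x in q]
print("shift 0->15",cv2.phaseCorrelate(g[0],g[1]),"15->16",cv2.phaseCorrelate(g[1],g[2]))
s=ctrl.get_image("side");t=ctrl.get_image("top"); save(s,"full16.png",1.5)
save(t,"fullt16.png",1.5)
E
```

```text
{'t': 31.0, 'q': [0.4347, -0.1333, 1.6898, -0.0572, 1.5275, -0.6669], 'tool_pos': [0.493, 0.2931, 0.2951], 'tool_rot': [0.7103, 2.9773, -0.0139], 'contact_force': [0.7124, -0.9725, -0.4323], 'opening': 0.0639}
shift 0->15 ((0.029621485875921394, 0.1663402040775992), 0.24185725529988608) 15->16 ((0.005957142169755514, -0.0034996473915995807), 0.8565960364871555)
```

View pics/cmp2.png

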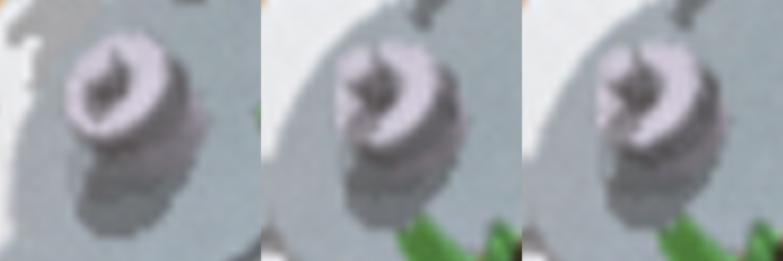

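View pics/fullt16.png

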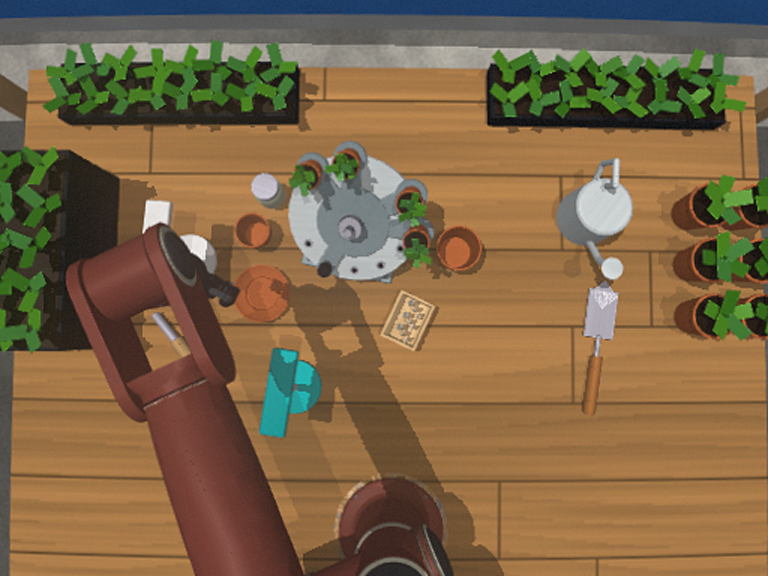

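View pics/s16.png

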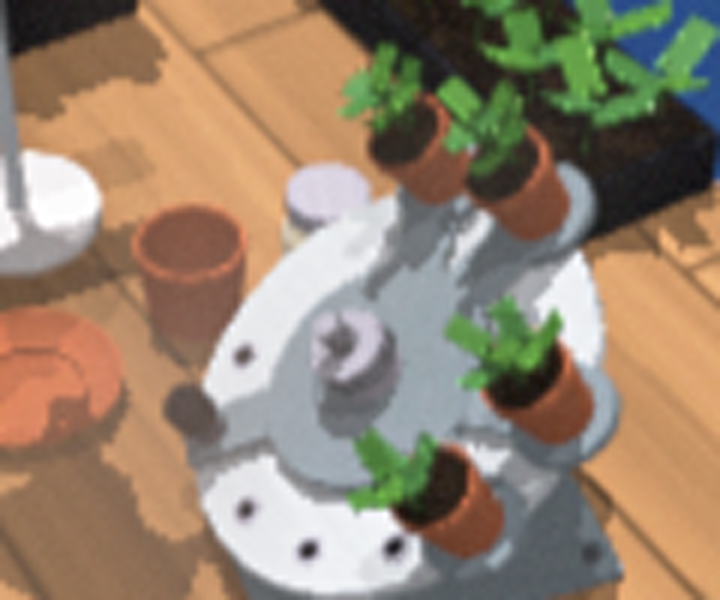

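The 60 N stroke did not move the ring at all (0.00 px between the last two pictures), so it is on its stop. The knob sits in the left hole and the bystanders are in place. I hand in.

```bash
python3 -c "
from station import ctrl
print(ctrl.finish_job())"
```

```text
the job is handed in; nothing more can be done
None
```

I pulled the index pin out about 14 mm and swung the arm one hole to the left, to the white lamp's side (rotor about −0.52). I lowered it until the spring load faded and released it. I then turned the lock ring clockwise in three strokes of about 60°, plus two more to test for the stop, and handed the job in at about 31 s.

Last checks:
- **Pin:** the knob sits at the predicted home position in the left hole in both views, and it did not move while I turned the ring.
- **Ring:** its top measured about 43 mm over the plate in the side view, against 44 mm when seated. A last turn at 60 N grip met about 1 N m, and the ring did not shift between the pictures before and after.
- **Surroundings:** by eye the bystanders stand where they were, and the gripper was open and clear of everything.

Some readings did not agree:
- The torque in the fourth stroke was ambiguous, and the tool wandered up to about 9 mm as the pads slipped.
- The top view gave a ring drop of only about 5 mm, against about 7 mm from the side view. I relied on the side view and the stop test.

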